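Dock the rack coder and roll its code wheel to the red ridge

TASK

Lift the white coder out of its grey parking stand by its long sides, set it down upright on the open bench and let go, then take it again by its two narrow ends and lower it gently, never dropping it, between the blue walls of the reading dock until it sits fully home. Only then, with the coder sitting in the dock, roll its code wheel by pushing the ridges along until the red ridge clicks in pointing straight up between the two black marks. Carry the coder by its housing and never by the wheel, and leave the white timer and the blue tip box where they are.

Things in the scene. Friction and masses are not known exactly. Their poses are not given: they have to be found in the camera images.
- coder: Loose coder, 0.4 to 0.6 kg: white box 66 (its x) x 36 (its y) x 50 mm high, upright, a ridged wheel rising from the middle of its top to 69 mm. Origin: centre of the underside, z up. Long sides: the 66 mm faces (normal to y); ends: the 36 mm faces (normal to x); all flat. Alike either way round, but for the wheel's sense. A black mark stands on top of each long side at its middle.
- wheel (a joint): Turn of the wheel about the coder's y axis, 40 mm above its underside, rad. 0 (or any full turn): red ridge straight up; it grows as the wheel's top moves toward the coder's +x. A click spring draws it to each multiple of 2 pi/5 once past halfway; that takes about 2 N at a ridge. Turns freely both ways. Starts at about -2.5 or -3.8, two places short of the red ridge one way or the other.
- ridges: The wheel's five straight ridges, 72 degrees apart, one red, four black: each 4 mm thick, 18 mm wide (along the coder's y, centred), reaching from 15 mm (grey hub) to 29 mm from the axis; clear gap between neighbouring tips about 30 mm. Origin: on the axis, mid-width, 40 mm above the coder's underside; the red ridge points along its own z.
- red_ridge (a point): Middle of the outer edge of the red ridge, 29 mm from the wheel's axis.
- stand: Fixed grey parking stand where the coder starts, their x axes parallel: base 104 x 70 x 10 mm, the coder stands on top of it between two end plates, 45 mm high above the base and 28 mm wide, that cover its ends. Lips 6 mm high and 6 mm thick lie along its long sides (outer faces 26.5 mm from the middle), which are otherwise free. About 2.5 mm play. Origin: centre of the underside.
- dock: Fixed dock: white base 116 x 84 x 10 mm, two blue walls along its x, 46 mm long, 48 mm high above the base, inner faces 40 mm apart, tops flared. The coder stands on the base between them, x along the dock's x, either way round; its ends stick out 10 mm. Lips 8 mm high, 70 mm apart, 8 mm thick, lie beyond its ends. 2 mm play. Origin: centre of the underside; home: coder 10 mm above it.
- timer: Bystander: small white wedge timer, 59 x 70 x 29 mm, loose. Origin: centre of the underside.
- tip_box: Bystander: blue pipette tip box with white tips, 134 x 91 x 76 mm, loose. Origin: centre of the underside.
There are look-alikes about, which are no part of the job. What is shaped like the coder but yellow is not meant.

How it is judged:
On the way, in this order (a step that is already met when the one before it is completed fails the run):
1. the coder stands upright and released on the open bench (height (world z) of coder below 0.005 m and angle between coder's own z axis and vertical below 0.1 rad and contact force between the fingers and coder below 0.1 N and linear speed of coder below 0.02 m/s), for 0.1 s.
2. the coder sits home in the dock, the red ridge not yet up (horizontal distance between coder and dock below 0.006 m and z of coder in the frame of dock below 0.013 m and angle between the x axis of coder and the x axis of dock, either way round below 0.12 rad and angle between coder's own z axis and vertical below 0.06 rad and z of red_ridge in the frame of coder below 0.06 m), for 0.1 s.
3. the red ridge points up while the coder is in the dock (z of red_ridge in the frame of coder above 0.0682 m and z of coder in the frame of dock below 0.02 m and horizontal distance between coder and dock below 0.012 m), for 0.1 s.
At the end, for the whole second after the job is handed in: The coder stands at rest in the dock, within 6 mm of its centre, within 3 mm of the base, within 0.12 rad of the dock's direction either way round and upright within 0.06 rad, and the red ridge points up within about 0.23 rad (its edge over 68.2 mm above the coder's underside) (z of red_ridge in the frame of coder above 0.0682 m and horizontal distance between coder and dock below 0.006 m and z of coder in the frame of dock below 0.013 m and angle between the x axis of coder and the x axis of dock, either way round below 0.12 rad and angle between coder's own z axis and vertical below 0.06 rad and linear speed of coder below 0.02 m/s); the robot touches nothing.
It fails at once if the coder is carried by its wheel (wheel touched by the fingers while the coder's underside is more than 25 mm above the bench) (contact force between the fingers and ridges above 0.5 N and height (world z) of coder above 0.025 m).
It fails at once if the coder is dropped (moves faster than 0.5 m/s with the fingers off it, a fall of over 13 mm) (linear speed of coder above 0.5 m/s and contact force between the fingers and coder below 0.1 N).
It fails at once if the timer or tip box is moved more than 40 mm (distance of any of timer, tip_box from where it was at the start of the episode above 0.04 m).
It also fails if it takes over 72 s, if anything falls off the work surface, if the arm or the gripper's body presses on something with over 40 N, if the wrist force passes 120 N, or if a joint passes its speed limit or range.

ROBOT

A 7-joint arm with a two-finger parallel gripper is mounted at the origin on the work surface; the furniture and walls round the work are solid. World frame = base frame: x ahead of the robot, y to its left, z up, the work surface at z = 0. Lengths are in m, angles in rad, forces in N, time in s.
With the tool pointing down it reaches from about 0.425 to 0.875 m from the base axis. Payload 8.4 kg.
Tool frame: the origin (TCP) lies at the very end of the fingers, on their centre line; the grasp point (between the pads) lies 19 mm behind it; z points along the fingers, y is the line along which they close (so a half turn about z gives the same grasp; the last joint's range is limited). The gripper opens to 85 mm and grips with 20 to 120 N. Pads are 22 mm wide; open, the fingers measure 114 mm over their backs; the gripper's body (76 mm by 85 mm) begins 54 mm behind the grasp point. The pads swing forward as they close: fully open they stand 13 mm farther back than shut.
Start: joints at [1.172, 0.333, 0.04, 1.465, -0.013, 1.343, -0.059], TCP at [0.192, -0.621, 0.231] pointing down, gripper open.
Joint ranges: [-2.58, 2.58], [-0.38, 2.09], [-1.3, 1.39], [0.25, 2.4], [-1.5, 4.64], [0.08, 2.09], [-2.65, 2.65]. Speed limits (rad/s): [2.22, 2.22, 2.79, 2.79, 3.14, 3.14, 3.14].

INTERFACE

Orientations are given as a 3x3 rotation matrix whose columns are the frame's x, y, z axes.
In Python, from bench import ctrl gives the robot as it stands. The module is installed in compiled form; this text tells all that it offers.
- The arm moves only by the tool move_arm, never from a script. Its argument "moves" is one flat list of numbers, 4 for each row, row after row: the shift along the tool's x, y, z in cm, then the turn about the tool's z in degrees. In form: [dx, dy, dz, spin, dx, dy, dz, spin, ...]. A call has 1 to 20 rows; each row is the pose to reach, as a shift and turn from the pose commanded when the call began, along the tool's axes at that moment; what a row does not reach only later rows make up. A row lasts 1/12 s, in which the tool goes at most 41.7 mm and 7.16 degrees, less where a joint would pass 70% of its speed; a pose out of reach is approached as far as the arm can. A call with a gripper value outside its range is refused whole. "fingers" is the finger opening in cm, from 0 to 8.54, set as the call begins (left out, the last holds). The fingers move at their own pace and stop on an object; the grip force is fixed at half the most. Time passes only in rows, so rows that repeat a pose let the fingers close. It gives the time, the measured TCP pose, the force, the opening and the grip force at its end, in the units of the state.
- ctrl.state(): the state, without advancing time (a new reading comes with each control period).
- ctrl.snapshot(name): name is "scene" or "top" or "wrist"; returns a dict with "image" (480x640x3 uint8, blue, green, red), "fx", "fy", "cx", "cy" (pixels), "D" ([k1, k2, p1, p2, k3] as OpenCV has them; the pictures are not rectified), "rvec" (rotation vector, rad) and "tvec" (3), from world to camera coordinates, as OpenCV has them. Camera axes: x right, y down, z forward; pixel columns grow to the right and rows downward; lengths in m; the calibration is good to about 2 mm. A picture is of the moment at which its call begins. There is no depth.
- ctrl.finish_job(): hands the job in; it is judged then, once.
The state is a dict: "clock": time; "joint_pos": joint angles; "dq": joint speeds; "effort": joint torques, N m; "eef_pos": TCP position; "eef_rot": TCP orientation; "ft_force": force on the tool from outside, world axes, zero at the start; "wrist_torque": the same for the moment, N m; "width": finger opening in m; "finger_force": force on a finger pad.
Only numpy, scipy, OpenCV 4.12 (cv2) and the standard library are available. Lean on these libraries where they do the work, as an engineer would, in place of code of your own. Each camera call takes 0.05 s, during which the arm holds its last target. There are 200 camera calls.

## Working session

There is one attempt and no reset: what is moved stays moved. The work goes in short steps, Python scripts to look and compute and a tool call to move; the robot and the scene stay as the last step left them, time stands still between calls to the robot, and variables do not carry over. Pictures are saved under pics/ and viewed, at most 10 in all, crops included, and the job is handed in when it is done.

Besides the shell and the picture viewer there is one more tool, called after "Call:" as name(argument=value, ...) on one line, values as JSON. move_arm: Moves the arm, as the interface text tells. Its arguments: {"type":"object","properties":{"moves":{"type":"array"},"fingers":{"type":"number"}},"required":["moves"]}

```bash
mkdir -p pics; cat > h.py <<'E'
import cv2, numpy as np, json
from bench import ctrl
def snap(name, fn):
    s=ctrl.snapshot(name); cv2.imwrite('pics/'+fn+'.png', s['image'])
    np.savez('pics/'+fn+'.npz', **{k:np.array(v) for k,v in s.items()}); return s
def load(fn): return dict(np.load('pics/'+fn+'.npz'))
def K(s): return np.array([[s['fx'],0,s['cx']],[0,s['fy'],s['cy']],[0,0,1.]],float)
def ray(s,px,z):
    "pixels -> world points at height z"
    px=np.array(px,float).reshape(-1,1,2); z=np.broadcast_to(z,len(px))
    n=cv2.undistortPoints(px,K(s),np.array(s['D'],float)).reshape(-1,2)
    R=cv2.Rodrigues(np.array(s['rvec'],float))[0]; t=np.array(s['tvec'],float).ravel()
    c=-R.T@t; d=np.c_[n,np.ones(len(n))]@R
    return c+d*((z-c[2])/d[:,2])[:,None]
def proj(s,P):
    return cv2.projectPoints(np.array(P,float).reshape(-1,3),np.array(s['rvec'],float),np.array(s['tvec'],float),K(s),np.array(s['D'],float))[0].reshape(-1,2)
E
python3 - <<'E'
from h import *
np.set_printoptions(precision=4,suppress=True)
a=snap('top','t0');b=snap('scene','s0')
for s in(a,b):
    R=cv2.Rodrigues(np.array(s['rvec'],float))[0];print(-R.T@np.array(s['tvec'],float).ravel(),s['fx'],R[2])
st=ctrl.state();print(st['eef_pos'],st['eef_rot'],st['width'])
E
```

```text
[0.3748 0.2238 1.3713] 598.8679930954966 [ 0.0616 -0.0052 -0.9981]
[-0.3317  0.8328  0.7417] 550.7660915274439 [ 0.6585 -0.5025 -0.5602]
[ 0.1918 -0.6206  0.2305] [[ 0.9554  0.2953 -0.0006]
 [ 0.2953 -0.9554  0.0013]
 [-0.0001 -0.0015 -1.    ]] 0.08535449539358513
```

View pics/t0.png

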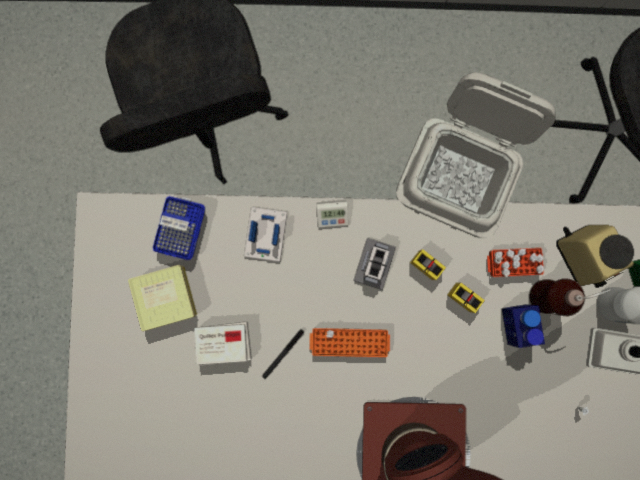

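View pics/s0.png

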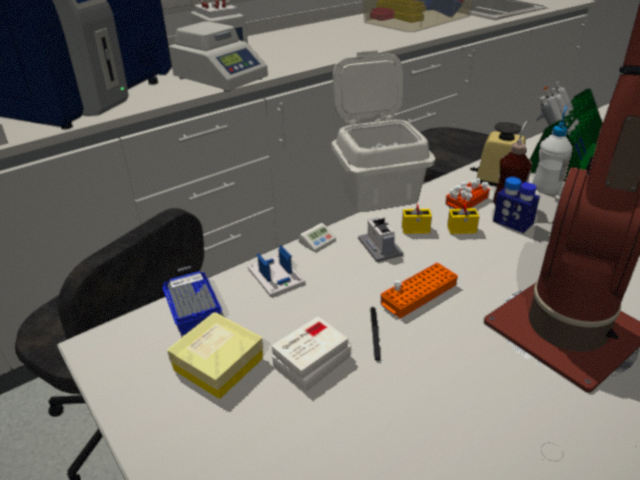

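The top view shows the coder in its stand at about (377,262), the dock at (266,236), the timer at (332,214) and the tip box at (180,228). The yellow look-alikes are at (428,265) and (466,297). I'll enlarge the coder and dock.

```bash
python3 - <<'E'
from h import *
a=load('t0')['image'];
c1=cv2.resize(a[225:300,340:410],None,fx=5.7,fy=5.7,interpolation=cv2.INTER_CUBIC)
c2=cv2.resize(a[200:275,231:301],None,fx=5.7,fy=5.7,interpolation=cv2.INTER_CUBIC)
cv2.imwrite('pics/c0.png',np.hstack([c1,c2])); print(c1.shape)
s=load('t0');np.set_printoptions(precision=4,suppress=True)
print(ray(s,[[377,262],[266,236],[332,214],[180,228],[415,450]],[.06,.01,.03,.076,0]))
E
```

```text
(428, 399, 3)
[[ 0.4274  0.0933  0.06  ]
 [ 0.4829  0.3424  0.01  ]
 [ 0.5344  0.1935  0.03  ]
 [ 0.4908  0.524   0.076 ]
 [ 0.0066 -0.0064  0.    ]]
```

View pics/c0.png

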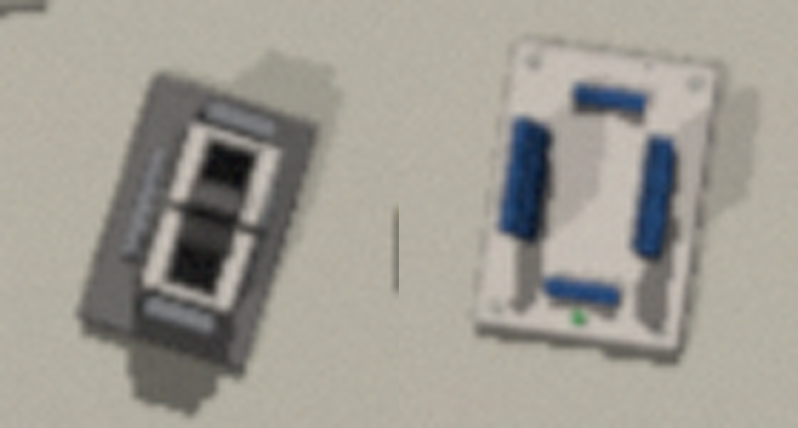

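The crop shows the stand turned by about -17° and the dock by about -8°. Next I'll work out their poses and the first move.

```bash
cat >> h.py <<'E'
def shift(target,yaw_deg,st=None):
    "row (cm, deg) from the present pose to TCP target with tool x at yaw, tool down"
    st=st or ctrl.state(); R=np.array(st['eef_rot']); p=np.array(st['eef_pos'])
    d=R.T@(np.array(target)-p)*100
    y0=np.degrees(np.arctan2(R[1,0],R[0,0])); s=-((yaw_deg-y0+180)%360-180)
    return np.round(d,2),round(s,1)
def quad(s,px,z):
    "centre and yaw of rectangle from 4 corners: far-left, far-right, near-right, near-left"
    P=ray(s,px,z); v=P[0]+P[1]-P[2]-P[3]
    print('c',P.mean(0),'yaw',np.degrees(np.arctan2(v[1],v[0])),'sides',[np.linalg.norm(P[i]-P[i-1]) for i in range(4)])
np.set_printoptions(precision=4,suppress=True)
E
python3 - <<'E'
from h import *
s=load('t0')
f=lambda c,ox,oy:np.array(c)/5.7+[ox-.4,oy-.4]
quad(s,f([(160,75),(315,122),(242,370),(80,320)],340,225),.01)
quad(s,f([(193,122),(282,150),(232,308),(143,283)],340,225),.06)
quad(s,f(np.array([(515,40),(722,65),(680,355),(478,325)])-[399,0],231,200),.01)
st=ctrl.state()
print(st['joint_pos'],shift([.43,-.30,.35],90),shift([.43,.09,.2],163))
E
```

```text
c [0.426  0.0938 0.01  ] yaw -16.22871724987126 sides [np.float64(0.10312595426061692), np.float64(0.06479313250851364), np.float64(0.1034030057573725), np.float64(0.06750935091492326)]
c [0.4265 0.0935 0.06  ] yaw -16.403480339892393 sides [np.float64(0.06498933784034973), np.float64(0.03592578418340855), np.float64(0.06388141330171855), np.float64(0.03549567927303691)]
c [0.4875 0.3434 0.01  ] yaw -6.164971065767875 sides [np.float64(0.11529787536342383), np.float64(0.08368733046263464), np.float64(0.11748879366348153), np.float64(0.08154377317577009)]
[ 1.1718  0.3338  0.0399  1.4662 -0.0134  1.3433 -0.0585] (array([ 32.22, -23.62, -11.92]), np.float64(-72.8)) (array([ 43.74, -60.86,   3.13]), np.float64(-145.8))
```

Call:
move_arm(moves=[0,0,-12,0,0,0,-12,0,0,0,-12,0,32,-24,-12,-73,32,-24,-12,-73,32,-24,-12,-73,32,-24,-12,-73,32,-24,-12,-73,32,-24,-12,-73,32,-24,-12,-73,32,-24,-12,-73,32,-24,-12,-73,32,-24,-12,-73,32,-24,-12,-73], fingers=8.5)

```text
clock: 1.27
eef_pos: [0.4305, -0.2911, 0.3514]
eef_rot: [[-0.02, 1.0, 0.001], [1.0, 0.02, 0.002], [0.002, 0.001, -1.0]]
ft_force: [0.2, 0.2, 0.2]
width: 0.0851
finger_force: 0.0
```

```bash
python3 - <<'E'
from h import *
st=ctrl.state();print(st['clock'],st['eef_pos'],st['joint_pos'],shift([.427,.0935,.2],163.6))
E
```

```text
1.2667 [ 0.4305 -0.2911  0.3514] [ 0.8295  0.0473 -0.331   1.5635  0.0134  1.5331  0.5181] (array([38.43,  0.4 , 15.2 ]), np.float64(-72.5))
```

Call:
move_arm(moves=[38.4,0.4,8,-72.5,38.4,0.4,8,-72.5,38.4,0.4,8,-72.5,38.4,0.4,8,-72.5,38.4,0.4,8,-72.5,38.4,0.4,8,-72.5,38.4,0.4,8,-72.5,38.4,0.4,8,-72.5,38.4,0.4,8,-72.5,38.4,0.4,8,-72.5,38.4,0.4,8,-72.5,38.4,0.4,15.2,-72.5,38.4,0.4,15.2,-72.5,38.4,0.4,15.2,-72.5,38.4,0.4,15.2,-72.5])

```text
clock: 2.52
eef_pos: [0.4289, 0.0858, 0.1989]
eef_rot: [[-0.954, 0.3, -0.003], [0.3, 0.954, 0.0], [0.003, -0.001, -1.0]]
ft_force: [0.8, -0.7, 1.5]
width: 0.0851
finger_force: 0.0
```

```bash
python3 - <<'E'
from h import *
s=snap('wrist','w1')
st=ctrl.state();print(st['clock'],st['eef_pos'],st['joint_pos'],shift([.427,.0935,.2],163.6))
R=cv2.Rodrigues(s['rvec'])[0];print(-R.T@np.array(s['tvec']).ravel(),R[2])
E
```

```text
2.5667 [0.43   0.0862 0.2004] [ 0.4574 -0.0577 -0.7179  1.9607 -0.0406  1.2246  1.0208] (array([0.5 , 0.61, 0.04]), np.float64(-1.0))
[0.3553 0.1083 0.3424] [ 0.2824 -0.09   -0.9551]
```

View pics/w1.png

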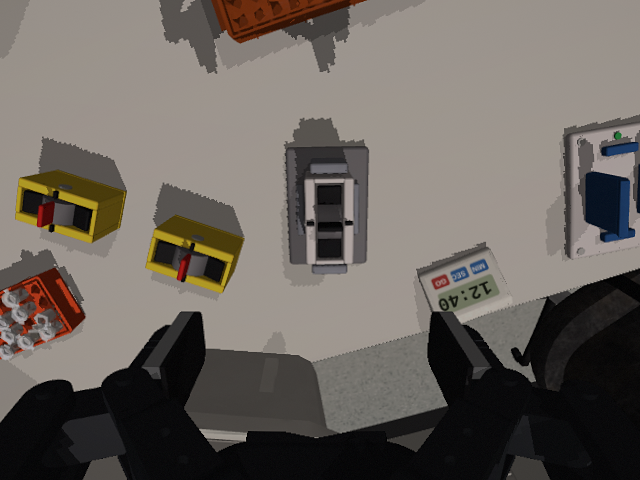

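```bash
python3 - <<'E'
from h import *
s=load('w1')
quad(s,[(355,264),(306,264),(306,179),(354,179)],.06)
print(ray(s,[(310,222),(349,222)],.062), ray(s,[(329.5,222)],.06))
print(shift([.4265,.094,.10],163.5),shift([.4265,.094,.026],163.5))
E
```

```text
c [0.4276 0.0963 0.06  ] yaw -16.476591212798326 sides [np.float64(0.06537779292364691), np.float64(0.03772673517652582), np.float64(0.06530105204649571), np.float64(0.03463415411772382)]
[[0.422  0.0823 0.062 ]
 [0.4306 0.1098 0.062 ]] [[0.4268 0.0959 0.06  ]]
(array([ 0.56,  0.64, 10.04]), np.float64(-0.9)) (array([ 0.56,  0.64, 17.44]), np.float64(-0.9))
```

Call:
move_arm(moves=[0.5,0.7,4,-1,0.5,0.7,8,-1,0.5,0.7,10,-1,0.5,0.7,10,-1,0.5,0.7,10,-1,0.5,0.7,10,-1,0.5,0.7,10,-1])

```text
clock: 3.15
eef_pos: [0.4288, 0.0952, 0.1018]
eef_rot: [[-0.959, 0.282, 0.004], [0.282, 0.959, 0.0], [-0.004, 0.001, -1.0]]
ft_force: [0.1, 0.5, -0.0]
width: 0.0852
finger_force: 0.0
```

```bash
python3 - <<'E'
from h import *
st=ctrl.state();print(st['clock'],st['eef_pos'],st['dq'],shift([.427,.095,.026],163.5))
E
```

```text
3.15 [0.4288 0.0952 0.1018] [-0.0013  0.0012 -0.0021  0.012   0.0036 -0.0099 -0.0039] (array([ 0.2 , -0.08,  7.58]), np.float64(0.1))
```

Call:
move_arm(moves=[0.2,-0.1,2,0,0.2,-0.1,4,0,0.2,-0.1,6,0,0.2,-0.1,7.5,0,0.2,-0.1,7.5,0,0.2,-0.1,7.5,0])

```text
clock: 3.65
eef_pos: [0.4254, 0.0947, 0.0253]
eef_rot: [[-0.96, 0.281, 0.001], [0.281, 0.96, 0.0], [-0.0, 0.0, -1.0]]
ft_force: [0.3, -0.2, 0.0]
width: 0.0847
finger_force: 0.0
```

Call:
move_arm(moves=[0,0,0,0,0,0,0,0,0,0,0,0,0,0,0,0,0,0,0,0,0,0,0,0,0,0,0,0,0,0,0,0,0,0,0,0,0,0,0,0], fingers=2)

```text
clock: 4.48
eef_pos: [0.4257, 0.0951, 0.0254]
eef_rot: [[-0.96, 0.281, 0.002], [0.281, 0.96, 0.0], [-0.002, 0.001, -1.0]]
ft_force: [-0.9, 1.9, 9.5]
width: 0.035
finger_force: 59.8
```

Call:
move_arm(moves=[0,0,-0.7,0,0,0,-1.5,0,0,0,-3,0,0,0,-4.5,0,0,0,-6,0,0,0,-7.5,0,0,0,-9,0,0,0,-10,0,0,0,-10,0,0,0,-10,0])

```text
clock: 5.32
eef_pos: [0.4248, 0.0944, 0.1245]
eef_rot: [[-0.96, 0.281, 0.001], [0.281, 0.96, -0.0], [-0.001, -0.0, -1.0]]
ft_force: [0.6, 0.1, -4.8]
width: 0.0353
finger_force: 61.2
```

```bash
python3 - <<'E'
from h import *
st=ctrl.state();print(st['clock'],st['eef_pos'],st['width'],shift([.435,.215,.126],174),shift([.435,.215,.0155],174))
E
```

```text
5.3167 [0.4248 0.0944 0.1245] 0.0353301339431838 (array([ 2.41, 11.86, -0.16]), np.float64(-10.3)) (array([ 2.42, 11.87, 10.89]), np.float64(-10.3))
```

Call:
move_arm(moves=[0.5,2.4,0,-2,1,5,0,-4,1.5,7.5,0,-6,2,10,0,-8,2.4,11.9,0,-10.3,2.4,11.9,0,-10.3,2.4,11.9,2.5,-10.3,2.4,11.9,5,-10.3,2.4,11.9,7,-10.3,2.4,11.9,8.5,-10.3,2.4,11.9,9.5,-10.3,2.4,11.9,9.5,-10.3,2.4,11.9,9.5,-10.3])

```text
clock: 6.4
eef_pos: [0.4347, 0.2154, 0.0289]
eef_rot: [[-0.994, 0.105, -0.002], [0.105, 0.994, -0.0], [0.002, -0.0, -1.0]]
ft_force: [-0.2, 0.6, -3.9]
width: 0.0355
finger_force: 61.6
```

```bash
python3 - <<'E'
from h import *
st=ctrl.state();print(st['clock'],st['eef_pos'],st['width'],shift([.435,.215,.0155],174))
snap('top','t2');s=snap('wrist','w2');cv2.imwrite('pics/c2.png',np.hstack([s['image'][80:400:,120:520],cv2.resize(load('t2')['image'][180:280,220:345],(400,320))]))
E
```

```text
6.4 [0.4347 0.2154 0.0289] 0.035452590204496974 (array([-0.04, -0.04,  1.34]), np.float64(-0.0))
```

View pics/c2.png

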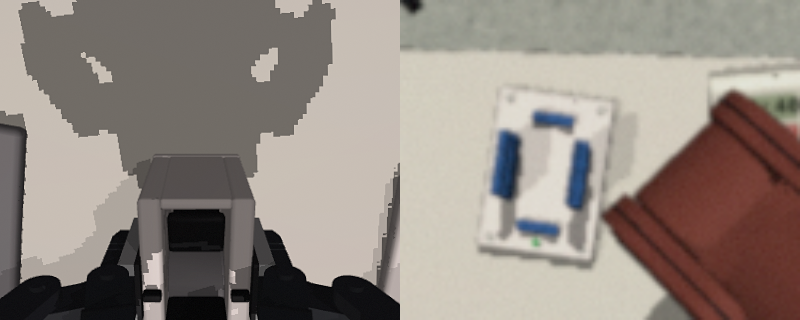

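The coder is held upright between the pads, over clear bench. I'll lower it gently.

Call:
move_arm(moves=[0,0,0.3,0,0,0,0.6,0,0,0,0.9,0,0,0,1.1,0,0,0,1.2,0,0,0,1.3,0,0,0,1.3,0,0,0,1.3,0])

```text
clock: 7.17
eef_pos: [0.4351, 0.2156, 0.0163]
eef_rot: [[-0.994, 0.105, -0.0], [0.105, 0.994, 0.0], [0.0, 0.0, -1.0]]
ft_force: [0.3, -0.1, -4.7]
width: 0.0353
finger_force: 61.7
```

Call:
move_arm(moves=[0,0,0.1,0,0,0,0.15,0,0,0,0.2,0,0,0,0.2,0])

```text
clock: 7.5
eef_pos: [0.4353, 0.2157, 0.0154]
eef_rot: [[-0.994, 0.105, 0.0], [0.105, 0.994, -0.001], [-0.001, -0.001, -1.0]]
ft_force: [-6.1, -4.4, 15.2]
width: 0.0351
finger_force: 64.4
```

Contact. Releasing.

Call:
move_arm(moves=[0,0,0,0,0,0,0,0,0,0,0,0,0,0,0,0,0,0,0,0,0,0,0,0,0,0,0,0,0,0,0,0], fingers=8.5)

```text
clock: 8.17
eef_pos: [0.4351, 0.2156, 0.0143]
eef_rot: [[-0.994, 0.105, -0.0], [0.105, 0.994, 0.0], [0.0, 0.0, -1.0]]
ft_force: [-0.2, -1.2, 0.3]
width: 0.0851
finger_force: 0.0
```

Call:
move_arm(moves=[0,0,-2,0,0,0,-5,0,0,0,-9,0,0,0,-13,0,0,0,-15,0,0,0,-17,0,0,0,-17,0,0,0,-17,0,0,0,-17,0])

```text
clock: 8.92
eef_pos: [0.4348, 0.2152, 0.1836]
eef_rot: [[-0.994, 0.105, -0.001], [0.105, 0.994, -0.001], [0.001, -0.001, -1.0]]
ft_force: [0.3, -0.2, 0.0]
width: 0.0851
finger_force: 0.0
```

```bash
python3 - <<'E'
from h import *
s=snap('wrist','w3')
st=ctrl.state();print(st['clock'],st['eef_pos'],st['joint_pos'],st['width'])
E
```

```text
8.9667 [0.4346 0.2152 0.1833] [ 0.3023  0.1007 -0.8873  1.882   0.0833  1.1987  0.8527] 0.08515544380182792
```

View pics/w3.png

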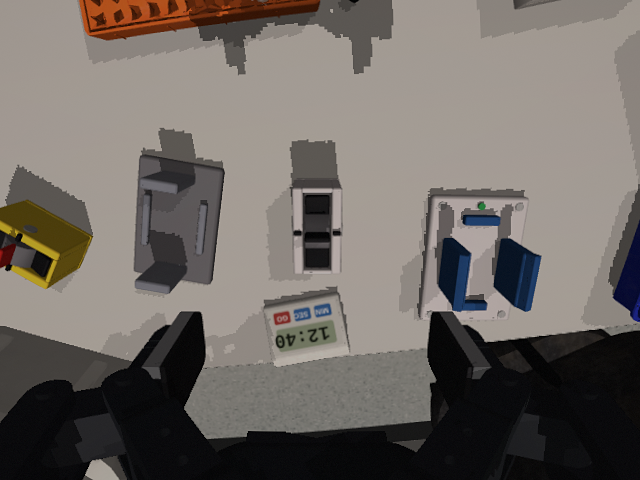

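The coder stands upright on the bench, with its marks at (297,233) and (336,233). The dock base runs from about (430,191) to (522,321), and the timer's nearest edge is at (264,300) to (337,290).

```bash
python3 - <<'E'
from h import *
s=load('w3')
quad(s,[(341,272),(294,273),(293,188),(341,187)],.05)
print(ray(s,[(297,233),(336,233)],.052),ray(s,[(266,302),(337,291)],.02))
quad(s,[(522,320),(420,318),(430,190),(528,197)],.01)
s=load('t2')
# dock lips in top view crop scale 3.2
f=lambda c:np.array(c)/3.2+[220-.35,180-.35]
quad(s,f([(500-400,87),(616-400,100),(595-400,265),(478-400,245)]),.01)
print(ray(s,f([(553-400,119),(537-400,228)]),.018))
# project models into w3: dock at guess
E
```

```text
c [0.4358 0.2152 0.05  ] yaw -5.632402280005723 sides [np.float64(0.06491359084111342), np.float64(0.035768465549922135), np.float64(0.06501135767104782), np.float64(0.0341796841011749)]
[[0.4349 0.2004 0.052 ]
 [0.4378 0.2288 0.052 ]] [[0.5027 0.1637 0.02  ]
 [0.4987 0.2257 0.02  ]]
c [0.4867 0.3489 0.01  ] yaw -2.35147943102027 sides [np.float64(0.11608239130134541), np.float64(0.0964462052974777), np.float64(0.11723680169397212), np.float64(0.08409852147291207)]
c [0.4874 0.3433 0.01  ] yaw -5.927430390655534 sides [np.float64(0.11399172198523488), np.float64(0.08344712184651881), np.float64(0.11879582653834597), np.float64(0.08443333176455772)]
[[0.526  0.3397 0.018 ]
 [0.4483 0.3488 0.018 ]]
```

```bash
python3 - <<'E'
from h import *
for n in('t0','t2'):
    s=load(n);hsv=cv2.cvtColor(s['image'],cv2.COLOR_BGR2HSV)
    m=cv2.inRange(hsv,(100,110,40),(125,255,255));m[:, :240]=0;m[:,300:]=0;m[:200]=0;m[280:]=0
    k,l,stt,c=cv2.connectedComponentsWithStats(m)
    big=[i for i in range(1,k) if stt[i,4]>8]
    for i in big: print(n,stt[i],c[i],ray(s,[c[i]],.014 if stt[i,3]<stt[i,2] else .058)[0])
E
```

```text
t0 [262 216  12   3  27] [267.7037 217.    ] [0.5261 0.3394 0.014 ]
t0 [249 221   8  21 108] [252.5833 231.1759] [0.489  0.3681 0.058 ]
t0 [273 225   6  20  83] [275.494  234.3855] [0.4831 0.3175 0.058 ]
t0 [257 249  12   4  28] [262.6786 250.6786] [0.449  0.3487 0.014 ]
t2 [262 216  12   3  27] [267.7037 217.    ] [0.5261 0.3394 0.014 ]
t2 [249 221   8  21 105] [252.6095 231.1143] [0.4892 0.368  0.058 ]
t2 [273 225   6  20  83] [275.494  234.3855] [0.4831 0.3175 0.058 ]
t2 [257 249  12   4  27] [262.7037 250.8148] [0.4487 0.3486 0.014 ]
```

```bash
python3 - <<'E'
from h import *
print(shift([.4355,.2152,.10],84),shift([.4355,.2152,.024],84))
E
```

```text
(array([-0.1 ,  0.02,  8.32]), np.float64(90.0)) (array([-0.12,  0.02, 15.92]), np.float64(90.0))
```

Call:
move_arm(moves=[-0.1,0,2,90,-0.1,0,4,90,-0.1,0,6,90,-0.1,0,6,90,-0.1,0,6,90,-0.1,0,6,90,-0.1,0,6,90,-0.1,0,6,90,-0.1,0,6,90,-0.1,0,6,90,-0.1,0,6,90,-0.1,0,6,90,-0.1,0,6,90,-0.1,0,6,90,-0.1,0,6,90,-0.1,0,6,90])

```text
clock: 10.3
eef_pos: [0.4357, 0.2153, 0.1237]
eef_rot: [[0.102, 0.995, -0.001], [0.995, -0.102, -0.0], [-0.0, -0.001, -1.0]]
ft_force: [-0.3, 0.0, 1.1]
width: 0.0848
finger_force: 0.0
```

```bash
python3 - <<'E'
from h import *
st=ctrl.state();print(st['clock'],st['eef_pos'],st['joint_pos'],shift([.4355,.2152,.022],84))
s=snap('wrist','w4')
P=np.array([[x,y,.05] for x in(-.033,.033) for y in (-.018,.018)])
a=np.radians(-5.8);R=np.array([[np.cos(a),-np.sin(a),0],[np.sin(a),np.cos(a),0],[0,0,1]])
im=s['image'].copy()
for p in proj(s,P@R.T+[.4355,.2152,0]): cv2.drawMarker(im,tuple(int(round(v)) for v in p),(0,0,255),cv2.MARKER_CROSS,8,1)
a=np.radians(-6.4);R=np.array([[np.cos(a),-np.sin(a),0],[np.sin(a),np.cos(a),0],[0,0,1]])
D=np.array([[x,y,.01] for x in(-.058,.058) for y in (-.042,.042)])
for p in proj(s,D@R.T+[.4872,.3438,0]):
  if 0<p[0]<640 and 0<p[1]<480: cv2.drawMarker(im,tuple(int(round(v)) for v in p),(0,200,0),cv2.MARKER_CROSS,8,1)
cv2.imwrite('pics/w4o.png',im)
E
```

```text
10.3 [0.4357 0.2153 0.1237] [ 0.128   0.152  -0.7221  1.9556  0.1134  1.0755 -0.7447] (array([-0.01, -0.01, 10.17]), np.float64(0.1))
```

View pics/w4o.png

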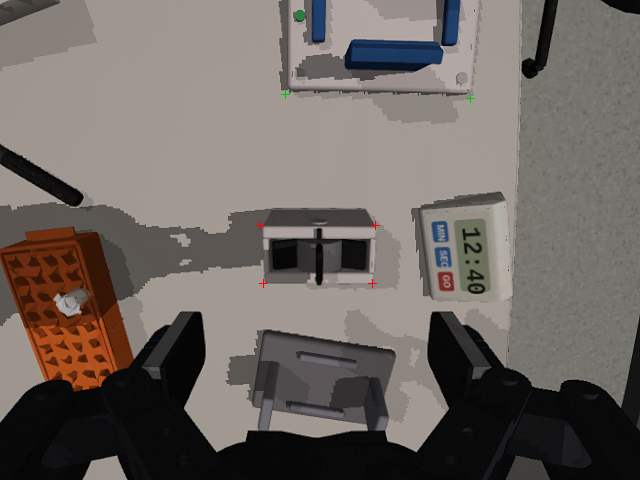

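The coder overlay fits to within 1 mm. The dock may lie 1–3 mm further along +y, so I'll recheck it from above. Taking the coder by its ends now.

Call:
move_arm(moves=[0,0,2,0,0,0,4,0,0,0,6,0,0,0,8,0,0,0,9.3,0,0,0,10.2,0,0,0,10.2,0,0,0,10.2,0])

```text
clock: 11.02
eef_pos: [0.436, 0.2155, 0.0224]
eef_rot: [[0.104, 0.995, -0.001], [0.995, -0.104, 0.0], [0.0, -0.001, -1.0]]
ft_force: [-0.1, -0.2, 0.7]
width: 0.0849
finger_force: 0.0
```

Call:
move_arm(moves=[0,0,0,0,0,0,0,0,0,0,0,0,0,0,0,0,0,0,0,0,0,0,0,0,0,0,0,0], fingers=5)

```text
clock: 11.6
eef_pos: [0.4371, 0.2158, 0.0238]
eef_rot: [[0.105, 0.994, 0.002], [0.994, -0.105, 0.0], [0.001, 0.002, -1.0]]
ft_force: [-1.6, -1.3, 7.7]
width: 0.0646
finger_force: 67.2
```

Call:
move_arm(moves=[0,0,-0.7,0,0,0,-1.5,0,0,0,-3,0,0,0,-5,0,0,0,-7,0,0,0,-9,0,0,0,-11,0,0,0,-12,0,0,0,-12,0,0,0,-12,0])

```text
clock: 12.43
eef_pos: [0.4362, 0.2153, 0.1424]
eef_rot: [[0.105, 0.994, 0.001], [0.994, -0.105, -0.0], [-0.0, 0.001, -1.0]]
ft_force: [-0.7, -0.2, -4.6]
width: 0.0646
finger_force: 70.8
```

```bash
python3 - <<'E'
from h import *
st=ctrl.state();print(st['clock'],st['eef_pos'],st['width'],shift([.4878,.3445,.142],83.5))
E
```

```text
12.4333 [0.4362 0.2153 0.1424] 0.06457359847497768 (array([13.39,  3.77,  0.04]), np.float64(0.5))
```

Call:
move_arm(moves=[2,1,0,0.5,4,2,0,0.5,6,3,0,0.5,7,3.8,0,0.5,7,3.8,0,0.5,7,3.8,0,0.5,7,3.8,0,0.5])

```text
clock: 13.02
eef_pos: [0.4803, 0.2803, 0.141]
eef_rot: [[0.114, 0.994, -0.002], [0.994, -0.114, -0.001], [-0.001, -0.002, -1.0]]
ft_force: [0.0, -0.2, -4.7]
width: 0.0648
finger_force: 70.6
```

```bash
python3 - <<'E'
from h import *
st=ctrl.state();print(st['clock'],st['eef_pos'],st['width'],shift([.4878,.3445,.142],83.5))
s=snap('wrist','w5')
im=s['image'].copy()
a=np.radians(-6.4);R=np.array([[np.cos(a),-np.sin(a),0],[np.sin(a),np.cos(a),0],[0,0,1]])
D=np.array([[x,y,.01] for x in(-.058,.058) for y in (-.042,.042)]+[[x,y,.058] for x in(-.023,.023) for y in (-.02,.02)]+[[x,0,.018] for x in (-.039,.039)])
for p in proj(s,D@R.T+[.4872,.3438,0]):
  print(p)
  if 0<p[0]<640 and 0<p[1]<480: cv2.drawMarker(im,tuple(int(round(v)) for v in p),(0,200,0),cv2.MARKER_CROSS,8,1)
cv2.imwrite('pics/w5o.png',im)
E
```

```text
13.0167 [0.4803 0.2803 0.141 ] 0.06481674759177766 (array([ 6.47,  0.02, -0.11]), np.float64(-0.0))
[236.0321 198.975 ]
[228.9887  73.374 ]
[398.7523 198.7807]
[405.6033  73.0529]
[277.6218 177.4699]
[275.6158 105.0297]
[357.2582 177.3663]
[359.1594 104.8912]
[258.4872 138.8655]
[376.2029 138.6889]
```

View pics/w5o.png

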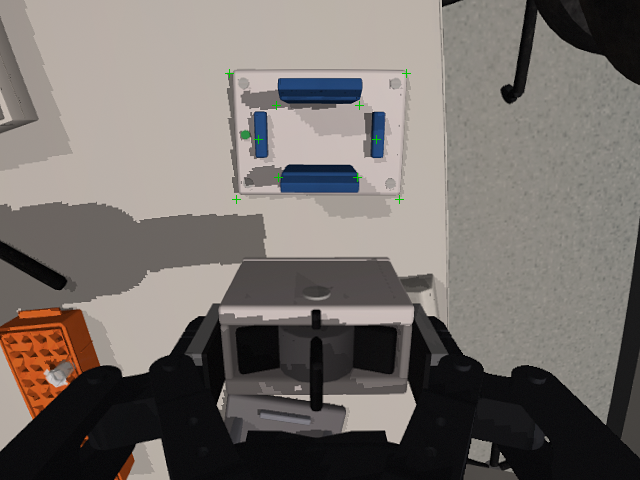

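From the lip centres at (261,135) and (378,135), the wrist view puts the dock at about (.4885,.3465) and the top view at (.487,.344). Allowing for the bias each camera showed at the earlier grasps, I'll aim for (.488,.345) at yaw -6.5°.

Call:
move_arm(moves=[2,0,0,0,4,0,0,0,5.5,0,0,0,6.5,0.05,0,0,6.5,0.05,0,0,6.5,0.05,2,0,6.5,0.05,4,0,6.5,0.05,5.2,0,6.5,0.05,5.2,0,6.5,0.05,5.2,0])

```text
clock: 13.9
eef_pos: [0.489, 0.3446, 0.0901]
eef_rot: [[0.114, 0.993, -0.001], [0.993, -0.114, -0.001], [-0.001, -0.001, -1.0]]
ft_force: [0.2, 0.2, -4.3]
width: 0.0644
finger_force: 70.4
```

```bash
python3 - <<'E'
from h import *
st=ctrl.state();print(st['clock'],st['eef_pos'],st['width'],st['ft_force'],st['wrist_torque'],shift([.488,.345,.0325],83.5))
E
```

```text
13.9 [0.489  0.3446 0.0901] 0.06443019501343426 [ 0.164   0.2466 -4.2793] [ 0.0104 -0.0111  0.0167] (array([ 0.04, -0.1 ,  5.76]), np.float64(-0.1))
```

Insert stepwise, watching the forces.

Call:
move_arm(moves=[0,-0.1,0.8,0,0,-0.1,1.6,0,0,-0.1,2.2,0,0,-0.1,2.6,0,0,-0.1,3,0,0,-0.1,3,0])

```text
clock: 14.4
eef_pos: [0.4879, 0.3456, 0.0595]
eef_rot: [[0.114, 0.994, -0.001], [0.994, -0.114, -0.0], [-0.0, -0.001, -1.0]]
ft_force: [-0.3, 1.7, -4.6]
width: 0.0646
finger_force: 70.6
```

Call:
move_arm(moves=[0,0,0.6,0,0,0,1.2,0,0,0,1.7,0,0,0,2.1,0,0,0,2.3,0,0,0,2.5,0,0,0,2.5,0,0,0,2.5,0])

```text
clock: 15.07
eef_pos: [0.4882, 0.3457, 0.0354]
eef_rot: [[0.114, 0.994, -0.0], [0.994, -0.114, -0.0], [-0.0, -0.0, -1.0]]
ft_force: [-0.5, -0.3, -3.9]
width: 0.0652
finger_force: 70.7
```

Call:
move_arm(moves=[0,0,0.1,0,0,0,0.2,0,0,0,0.25,0,0,0,0.25,0])

```text
clock: 15.4
eef_pos: [0.4884, 0.3458, 0.0339]
eef_rot: [[0.114, 0.994, 0.001], [0.994, -0.114, -0.0], [-0.0, 0.001, -1.0]]
ft_force: [-3.2, -2.5, 5.5]
width: 0.0649
finger_force: 71.7
```

The coder sits on the dock base. I'll release it and rise.

Call:
move_arm(moves=[0,0,0,0,0,0,0,0,0,0,0,0,0,0,0,0,0,0,0,0,0,0,0,0], fingers=8.5)

```text
clock: 15.9
eef_pos: [0.4882, 0.3458, 0.0328]
eef_rot: [[0.114, 0.994, 0.0], [0.994, -0.114, 0.0], [0.0, 0.0, -1.0]]
ft_force: [-0.6, -0.1, 1.1]
width: 0.0851
finger_force: 0.0
```

Call:
move_arm(moves=[0,0,-2,0,0,0,-4,0,0,0,-6,0,0,0,-8,0,0,0,-8,0,0,0,-8,0])

```text
clock: 16.4
eef_pos: [0.4888, 0.3462, 0.114]
eef_rot: [[0.114, 0.994, 0.002], [0.994, -0.114, 0.001], [0.001, 0.002, -1.0]]
ft_force: [-0.2, 0.5, -0.1]
width: 0.085
finger_force: 0.0
```

```bash
cat >> h.py <<'E'
def over(n,fn,c,yaw,P,col=(0,0,255),box=None,f=1):
    s=snap(n,fn); im=s['image'].copy(); a=np.radians(yaw)
    R=np.array([[np.cos(a),-np.sin(a),0],[np.sin(a),np.cos(a),0],[0,0,1]])
    for p in proj(s,np.array(P)@R.T+c): cv2.drawMarker(im,tuple(int(round(v)) for v in p),col,cv2.MARKER_CROSS,6,1)
    if box: im=im[box[1]:box[3],box[0]:box[2]]
    cv2.imwrite('pics/'+fn+'o.png',cv2.resize(im,None,fx=f,fy=f))
E
python3 - <<'E'
from h import *
st=ctrl.state();print(st['clock'],st['eef_pos'],st['width'],st['ft_force'])
over('wrist','w6',[.4883,.3455,.01],-6.5,[[x,y,.05] for x in(-.033,.033) for y in (-.018,.018)],box=(160,120,480,360),f=2)
E
```

```text
16.4 [0.4888 0.3462 0.114 ] 0.08501841378173636 [-0.1558  0.4865 -0.0698]
```

View pics/w6o.png

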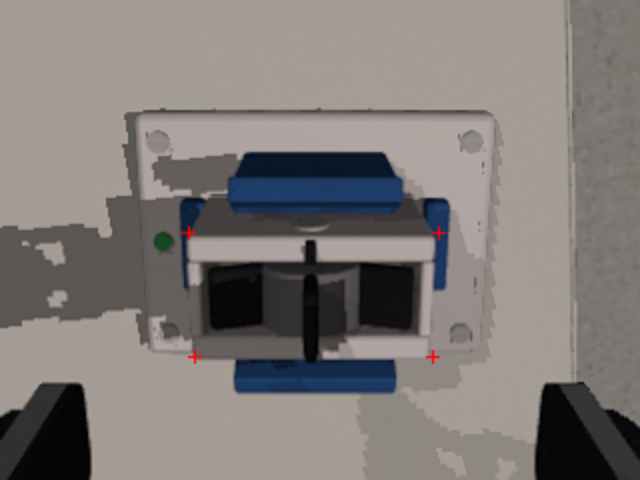

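The coder is seated: its corners match the prediction and it stands between the blue walls and lips, with a black ridge up. Now I'll straddle the upright ridge.

Call:
move_arm(moves=[0,0,0,0,0,0,0,0,0,0,0,0,0,0,0,0,0,0,0,0,0,0,0,0,0,0,0,0,0,0,0,0], fingers=3.5)

```text
clock: 17.12
eef_pos: [0.4882, 0.3457, 0.1128]
eef_rot: [[0.114, 0.994, -0.0], [0.994, -0.114, 0.0], [0.0, -0.0, -1.0]]
ft_force: [0.3, -0.4, 0.2]
width: 0.0354
finger_force: 0.0
```

Call:
move_arm(moves=[0,0,1.5,0,0,0,3,0,0,0,4,0,0,0,4.5,0,0,0,4.8,0,0,0,4.8,0,0,0,4.8,0])

```text
clock: 17.7
eef_pos: [0.4883, 0.346, 0.0653]
eef_rot: [[0.114, 0.994, 0.0], [0.994, -0.114, 0.0], [0.0, 0.0, -1.0]]
ft_force: [-0.4, -0.2, 0.0]
width: 0.0353
finger_force: 0.0
```

Call:
move_arm(moves=[0,0.5,0,0,0,1,0,0,0,1.4,0,0,0,1.7,0,0,0,2,0,0,0,2.3,0,0,0,2.6,0,0,0,2.8,0,0,0,3,0,0,0,3.15,0,0,0,3.15,0,0])

```text
clock: 18.62
eef_pos: [0.5199, 0.3419, 0.0648]
eef_rot: [[0.114, 0.993, 0.0], [0.993, -0.114, 0.0], [0.0, 0.0, -1.0]]
ft_force: [-0.6, -0.3, -0.3]
width: 0.0351
finger_force: 0.0
```

Call:
move_arm(moves=[0,0,-1,0,0,0,-2.5,0,0,-1.5,-4.5,0,0,-3.15,-5.5,0,0,-3.15,-5.5,0,0,-3.15,-5.5,0])

```text
clock: 19.12
eef_pos: [0.488, 0.3464, 0.1213]
eef_rot: [[0.112, 0.994, 0.002], [0.994, -0.112, 0.001], [0.001, 0.002, -1.0]]
ft_force: [0.8, -0.3, -0.3]
width: 0.0349
finger_force: 0.0
```

```bash
cat >> h.py <<'E'
def red(fn,name='wrist',c=(.4883,.3455)):
    s=snap(name,fn); hsv=cv2.cvtColor(s['image'],cv2.COLOR_BGR2HSV)
    m=cv2.inRange(hsv,(0,130,50),(8,255,255))|cv2.inRange(hsv,(172,130,50),(180,255,255))
    k,l,t,cc=cv2.connectedComponentsWithStats(m)
    q=proj(s,[[c[0],c[1],.079],[c[0],c[1],.05]]); print('wheel top px',q.ravel())
    for i in range(1,k):
        if t[i,4]>15 and np.linalg.norm(cc[i]-q[0])<80: print('red',t[i],cc[i])
E
python3 - <<'E'
from h import *
st=ctrl.state();print(st['clock'],st['eef_pos'],st['width'],st['ft_force'])
red('w7')
E
```

```text
19.1167 [0.488  0.3464 0.1213] 0.034945195693891616 [ 0.7793 -0.3245 -0.33  ]
wheel top px [318.3363 276.6207 317.9475 257.5719]
```

```bash
python3 - <<'E'
from h import *
a=load('w6')['image'];b=load('w7')['image']
im=np.hstack([cv2.resize(a[200:320,220:420],(400,240)),cv2.resize(b[200:320,220:420],(400,240))])
cv2.imwrite('pics/c7.png',im)
E
```

```text
(no output)
```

View pics/c7.png

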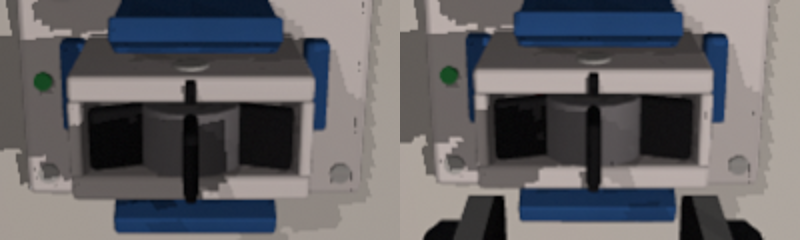

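Upright and side ridges are all black, so either the click passed the red ridge round to the far side, or the wheel did not turn. I'll push again the same way, reading the force midway.

Call:
move_arm(moves=[0,0,1.5,0,0,0,3,0,0,0,4.5,0,0,0,5.5,0,0,0,5.6,0,0,0,5.6,0,0,0.5,5.6,0,0,1,5.6,0,0,1.4,5.6,0,0,1.7,5.6,0,0,2,5.6,0,0,2.2,5.6,0,0,2.3,5.6,0,0,2.3,5.6,0,0,2.3,5.6,0])

```text
clock: 20.42
eef_pos: [0.5115, 0.3432, 0.0642]
eef_rot: [[0.114, 0.994, 0.001], [0.994, -0.114, 0.0], [0.001, 0.001, -1.0]]
ft_force: [0.7, 0.3, 5.4]
width: 0.0352
finger_force: 2.3
```

```bash
python3 - <<'E'
from h import *
st=ctrl.state();print(st['clock'],st['eef_pos'],st['ft_force'],st['wrist_torque'])
red('w8')
E
```

```text
20.4167 [0.5115 0.3432 0.0642] [0.652 0.323 5.436] [ 0.0583  0.0627 -0.0243]
wheel top px [256.28   333.8349 265.6277 299.8553]
red [207 289  22  16 271] [216.417  295.0738]
```

```bash
cat >> h.py <<'E'
def tip(s,deg,r=.024,c=(.4883,.3455),yaw=-6.5):
    a=np.radians(yaw); t=np.radians(deg); return proj(s,[[c[0]+r*np.sin(t)*np.cos(a),c[1]+r*np.sin(t)*np.sin(a),.05+r*np.cos(t)]])[0]
E
python3 - <<'E'
from h import *
s=load('w8')
for d in range(-120,121,10): print(d,tip(s,d).round(0),end=' ')
print(); s=load('w7')
for d in (-144,-72,0,72,144): print(d,tip(s,d).round(0),tip(s,d,.029).round(0),end=' ')
im=s['image']; cv2.imwrite('x.png',im)
E
```

```text
-120 [225. 289.] -110 [219. 292.] -100 [215. 296.] -90 [212. 300.] -80 [210. 304.] -70 [210. 308.] -60 [212. 312.] -50 [216. 316.] -40 [222. 320.] -30 [229. 323.] -20 [238. 325.] -10 [248. 327.] 0 [258. 327.] 10 [269. 327.] 20 [280. 325.] 30 [290. 323.] 40 [299. 320.] 50 [306. 317.] 60 [312. 313.] 70 [317. 308.] 80 [319. 304.] 90 [320. 300.] 100 [319. 296.] 110 [316. 292.] 120 [313. 289.] 
-144 [295. 247.] [291. 245.] -72 [278. 262.] [269. 263.] 0 [318. 273.] [318. 277.] 72 [358. 262.] [367. 263.] 144 [340. 247.] [344. 245.]
```

Red now shows on the -x side, at about -100° and rising. I'll finish this click and then give one more.

Call:
move_arm(moves=[0,0.3,0,0,0,0.6,0,0,0,0.8,0,0,0,0.8,0,0,0,0.8,-1.5,0,0,0.8,-3,0,0,-0.5,-5.5,0,0,-2.3,-5.5,0,0,-2.3,-5.5,0,0,-2.3,-5.5,0])

```text
clock: 21.3
eef_pos: [0.4876, 0.3462, 0.12]
eef_rot: [[0.112, 0.994, 0.001], [0.994, -0.112, 0.0], [0.0, 0.001, -1.0]]
ft_force: [1.0, -0.3, 0.2]
width: 0.0348
finger_force: 0.0
```

```bash
python3 - <<'E'
from h import *
st=ctrl.state();print(st['clock'],st['eef_pos'],st['ft_force'])
red('w9');s=load('w9')
for d in (-144,-108,-72,0,72,144): print(d,tip(s,d).round(0),end=' ')
E
```

```text
21.3 [0.4876 0.3462 0.12  ] [ 1.0254 -0.2525  0.1705]
wheel top px [319.2022 277.0352 318.7513 257.802 ]
red [267 247  27  33 798] [280.4386 263.2607]
-144 [296. 247.] -108 [280. 254.] -72 [278. 262.] 0 [319. 273.] 72 [359. 262.] 144 [341. 247.]
```

Red is at -72°, so one more click.

Call:
move_arm(moves=[0,0,1.5,0,0,0,3,0,0,0,4.5,0,0,0,5.4,0,0,0,5.5,0,0,0,5.5,0,0,0.5,5.5,0,0,1,5.5,0,0,1.4,5.5,0,0,1.7,5.5,0,0,2,5.5,0,0,2.3,5.5,0,0,2.6,5.5,0,0,2.9,5.5,0,0,3.1,5.5,0,0,3.1,5.5,0])

```text
clock: 22.68
eef_pos: [0.5197, 0.3417, 0.0636]
eef_rot: [[0.114, 0.993, 0.0], [0.993, -0.114, -0.0], [-0.0, 0.0, -1.0]]
ft_force: [0.5, -0.9, -0.1]
width: 0.0352
finger_force: 0.4
```

Call:
move_arm(moves=[0,0,-1,0,0,0,-2.5,0,0,-1.5,-4.5,0,0,-3.1,-5.5,0,0,-3.1,-5.5,0,0,-3.1,-5.5,0,0,-3.1,-5.5,0])

```text
clock: 23.27
eef_pos: [0.4886, 0.3452, 0.1189]
eef_rot: [[0.114, 0.993, 0.0], [0.993, -0.114, -0.0], [-0.0, 0.001, -1.0]]
ft_force: [1.8, -0.3, 0.0]
width: 0.035
finger_force: 0.0
```

```bash
python3 - <<'E'
from h import *
st=ctrl.state();print(st['clock'],st['eef_pos'],st['ft_force'])
red('w10');s=load('w10')
for d in (-36,-10,0,10,72): print(d,tip(s,d).round(0),tip(s,d,.029).round(0),end=' ')
# coder top white vs expected corners
g=cv2.cvtColor(s['image'],cv2.COLOR_BGR2GRAY);print(proj(s,[[.4883,.3455,.06]]))
for n in('w6','w10'):
    s=load(n);g=cv2.cvtColor(s['image'],cv2.COLOR_BGR2GRAY)
    p=proj(s,[[.4883+.01,.3455+.0165,.06]])[0]; print(n,p)
E
```

```text
23.2667 [0.4886 0.3452 0.1189] [ 1.7908 -0.3303  0.0366]
wheel top px [317.1347 276.3815 316.9642 257.0751]
red [312 252   8  42 290] [315.0966 272.6414]
-36 [290. 269.] [284. 272.] -10 [309. 272.] [307. 276.] 0 [317. 273.] [317. 276.] 10 [325. 272.] [327. 276.] 72 [358. 262.] [367. 262.] [[317.0181 263.175 ]]
w6 [332.135  237.0779]
w10 [332.0401 232.5947]
```

Call:
move_arm(moves=[0,0,-2,0,0,0,-4,0,0,0,-6,0,0,0,-6,0,0,0,-6,0,0,0,-6,0,0,0,-6,0])

```text
clock: 23.9
eef_pos: [0.488, 0.345, 0.1775]
eef_rot: [[0.114, 0.993, -0.002], [0.993, -0.114, -0.001], [-0.001, -0.002, -1.0]]
ft_force: [-0.5, -0.9, -0.1]
width: 0.0353
finger_force: 0.0
```

```bash
python3 - <<'E'
from h import *
red('w11'); print(ctrl.finish_job())
E
```

```text
wheel top px [318.1398 241.1724 317.9923 229.1267]
red [314 224   7  32 186] [316.5645 239.4409]
the job is handed in; nothing more can be done
None
```

I handed the job in at about 24 s with the coder home in the dock and the red ridge up; the last wrist picture had the red within about 2 px of where straight up should appear. The hand-in gave no verdict.

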